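# Stow the timber in its cradles

### The job

Clear the timber off the desk: lay the dark batten in the blue cradle, the narrow grey-brown offcut in the green cradle and the broad light brown offcut in the white cradle, each flat down in both notches with its middle at the middle of the cradle. Leave the folding rule and the red pencil where they lie.

Things in the scene. Friction and masses are not known exactly. Their poses are not given: they have to be found in the camera images.
- dark_batten_mid (a point): loose dark brown wooden batten, 240 long x 40 wide x 24 mm high, about 0.15 kg, lying flat on the desk. The point is its centre, half-way up; y runs along its length, x across its width, z up. The same either way round.
- narrow_offcut_mid (a point): loose narrow drab grey-brown wooden offcut, 190 long x 30 wide x 20 mm high, about 0.07 kg, lying flat on the desk. The point is its centre, half-way up; y runs along its length, x across its width, z up. The same either way round.
- broad_offcut_mid (a point): loose broad light brown wooden offcut, 160 long x 50 wide x 20 mm high, about 0.1 kg, lying flat on the desk. The point is its centre, half-way up; y runs along its length, x across its width, z up. The same either way round.
- blue_cradle_seat (a point): blue cradle screwed to the desk: base 86 (x) x 140 (y) x 12 mm high, with two U saddles (black pads) 18 mm thick at y = -52 and +52 mm (86 mm free between them for fingers). Saddle floors 22 mm above the desk; notch 60 mm wide between horns up to 40 mm above the desk. Point: notch middle between the saddles, at saddle floor height; y along the notch (and the timber laid in it), z up. Same either way round.
- green_cradle_seat (a point): green cradle screwed to the desk: base 76 (x) x 140 (y) x 12 mm high, with two U saddles (black pads) 18 mm thick at y = -52 and +52 mm (86 mm free between them for fingers). Saddle floors 22 mm above the desk; notch 50 mm wide between horns up to 40 mm above the desk. Point: notch middle between the saddles, at saddle floor height; y along the notch (and the timber laid in it), z up. Same either way round.
- white_cradle_seat (a point): white cradle screwed to the desk: base 96 (x) x 140 (y) x 12 mm high, with two U saddles (black pads) 18 mm thick at y = -52 and +52 mm (86 mm free between them for fingers). Saddle floors 22 mm above the desk; notch 70 mm wide between horns up to 40 mm above the desk. Point: notch middle between the saddles, at saddle floor height; y along the notch (and the timber laid in it), z up. Same either way round.
- folding_rule_mid (a point): bystander: loose yellow folding rule, 235 x 18 x 16 mm high, lying on the desk in the row with the timber. The point is its centre, half-way up; y runs along its length.
- red_pencil_mid (a point): bystander: loose flat red carpenter's pencil, 163 x 17 x 8 mm high, lying on the desk in the row with the timber. The point is its centre, half-way up; y runs along its length.

How it is judged:
By the outcome, as a careful person would: the job done as asked, in the order asked, and still so for the second after the job is handed in, with the robot touching nothing.
It also fails if it takes over 96 s, if anything falls off the work surface, if the arm or the gripper's body presses on something with over 40 N, if the wrist force passes 120 N, or if a joint passes its speed limit or range.

### The arm

A 6-joint arm with a two-finger parallel gripper is mounted at the origin on a cart in front of the work surface, level with it; the furniture and walls round the work are solid. World frame = base frame: x ahead of the robot, y to its left, z up, the work surface at z = 0. Lengths are in mm, angles in rad, forces in N, time in s.
With the tool pointing down it reaches from about 350 to 875 mm from the base axis. Payload 15.5 kg.
Tool frame: the origin (TCP) lies at the very end of the fingers, on their centre line; the grasp point (between the pads) lies 19 mm behind it; z points along the fingers, y is the direction in which the jaws open and shut (so a half turn about z gives the same grasp; the last joint's range is limited). The gripper opens to 85 mm and grips with 20 to 120 N. Pads are 22 mm wide; open, the fingers measure 114 mm over their backs; the gripper's body (76 mm by 85 mm) begins 54 mm behind the grasp point. The pads swing forward as they close: fully open they stand 13 mm farther back than shut.
Start: joints at [1.113, 0.494, 1.345, -0, 1.302, -0.096], TCP at [221.804, 584.32, 231.277] pointing down, gripper open.
Joint ranges: [-2.91, 2.91], [-0.82, 2.16], [0.22, 2.67], [-1.22, 4.37], [0.12, 2.79], [-3.08, 3.08]. Speed limits (rad/s): [1.89, 1.89, 2.57, 3.01, 3.01, 3.01].

### API

Orientations are given as a unit quaternion [x, y, z, w].
In Python, from bench import arm, planner, eyes, workorder gives the robot as it stands. Calls block until the motion is done:
- arm.goto(position, orientation): joint-space move of the TCP to a pose.
- arm.move_linear(position, attitude=None, velocity=150): straight line of the TCP; attitude=None keeps the orientation; velocity is the mean speed in mm/s.
- arm.move_joints(angles): joint-space move.
- arm.gripper_to(opening, squeeze=None): finger opening in mm; squeeze is the grip in N (None keeps the last); returns when the fingers have stopped.
- arm.dwell(seconds).
- planner.solve_ik(position, orientation): joint angles nearest the present ones, or None.
- arm.observe(): the state.
- eyes.snapshot(name): name is "side" or "top" or "wrist"; returns a dict with "image" (420x560x3 uint8, red, green, blue), "mtx" (3x3 intrinsics, pixels), "k1" (the pictures are not rectified: a ray, as slopes to the right and down, at radius r is drawn at 1 + k1 r^2 times it, then the intrinsics apply), "R" (3x3) and "t" (3): a world point X has camera coordinates R X + t; the wrist camera has in their place "T_tool_cam" (4x4, takes a point from camera to tool coordinates, whose origin is the TCP and whose axes are the flange's). Camera axes: x right, y down, z forward; pixel columns grow to the right and rows downward; lengths in mm; the calibration is good to about 2 mm. A picture is of the moment at which its call begins: read the wrist's pose just before it. There is no depth.
A pose or a line that the arm cannot do raises arm.Unreachable and nothing moves.
- workorder.finish_job(): hands the job in, once; it reports no verdict.
Trained networks look in the newest picture that a camera, given by its name, has taken for a name from the list of things; names that differ only in an ending like _2 or _b are one class to them, and where a whole thing is asked for, a point or a joint stands for the part that bears it (a point fixed in the world has none). Each returns a list of dicts, best first, with "score" (0 to 1); they miss things now and then, are a little off and sometimes report something else, mostly with a low value. They report only what shows in the picture. A call takes as long as a camera call.
- eyes.boxes_of(camera, target): "centre" ([x, y, z] in mm, in world coordinates, good to about 4 mm: the middle of the surface that is visible of it).
- eyes.place_of(camera, target): "centre" ([x, y, z] in mm, in world coordinates, good to about 4 mm: a listed point, or the origin of a listed thing).
The state is a dict: "time": time; "joints": joint angles; "joint_velocities": joint speeds; "joint_torque": joint torques, N m; "tool_pos": TCP position; "orientation": TCP orientation; "wrist_force": force on the tool from outside, world axes, zero at the start; "wrist_torque": the same for the moment, N m; "grip_width": finger opening in mm.
Only numpy, scipy, OpenCV 4.12 (cv2) and the standard library are available. Lean on these libraries where they do the work, as an engineer would, in place of code of your own. Each camera call takes 0.05 s, during which the arm holds its last target. There are 200 camera calls.

## Working session

There is one attempt and no reset: what is moved stays moved. The work goes in short steps, each a Python script; the robot and the scene stay as the last script left them, time stands still between calls to the robot, and variables do not carry over. Pictures are saved under pics/ and viewed, about 12 in all and at most 16, crops included, and the job is handed in when it is done.

```bash
ls; mkdir -p pics; python3 - <<'E'
from bench import arm, planner, eyes, workorder
import cv2
for c in ("top","side"):
    s=eyes.snapshot(c); cv2.imwrite(f"pics/{c}0.png",s["image"][:,:,::-1])
    print(c,s["mtx"].tolist(),s["k1"],s["R"].round(3).tolist(),s["t"].round(1).tolist())
    for n in "dark_batten narrow_offcut broad_offcut blue_cradle green_cradle white_cradle folding_rule red_pencil".split():
        t=n+("_seat" if "cradle" in n else "_mid")
        print(n,[(d["centre"],d["score"]) for d in eyes.place_of(c,t)][:3])
o=arm.observe(); print(o)
E
```

```text
pics
top [[447.4813380160142, 0.0, 286.87774186530163], [0.0, 447.4813380160142, 219.0293130761476], [0.0, 0.0, 1.0]] -0.0032029162020589218 [[-0.021, -1.0, -0.022], [-0.987, 0.025, -0.157], [0.158, 0.019, -0.987]] [14.6, 535.1, 1062.6]
dark_batten [([632.8, -4.3, 10.2], 0.71)]
narrow_offcut [([648.1, -141.4, 8.3], 0.64), ([433.6, 2.7, 21.9], 0.48)]
broad_offcut [([638.9, 267.3, 10.3], 0.67)]
blue_cradle [([427.8, -284.0, 24.1], 0.73)]
green_cradle [([438.2, 4.2, 22.1], 0.55)]
white_cradle [([421.1, 260.9, 23.2], 0.68)]
folding_rule [([643.2, -274.6, 6.0], 0.73)]
red_pencil [([642.8, 134.3, -0.2], 0.73)]
side [[494.07079093083627, 0.0, 280.42688248436025], [0.0, 494.07079093083627, 214.26505950205666], [0.0, 0.0, 1.0]] 0.0540642499322907 [[-0.998, 0.068, -0.0], [0.03, 0.438, -0.899], [-0.061, -0.897, -0.439]] [522.1, 32.1, 1093.2]
dark_batten [([636.5, -5.2, 14.3], 0.71)]
narrow_offcut [([649.5, -137.7, 8.7], 0.85)]
broad_offcut [([636.6, 267.0, 11.4], 0.84), ([418.6, 265.1, 19.2], 0.61), ([652.3, -138.3, 8.7], 0.39)]
blue_cradle [([425.8, -285.6, 19.9], 0.83)]
green_cradle [([436.3,
[... 203 characters left out ...]
array([ 1.11247651e+00,  4.93577152e-01,  1.34549169e+00, -1.10193380e-05,
        1.30248837e+00, -9.54909404e-02]), 'joint_velocities': array([ 3.16639065e-04,  1.27946155e-04,  1.38704222e-05, -1.13813769e-04,
        3.05938661e-04,  1.32584367e-03]), 'joint_torque': array([ 6.31706804e-03, -8.82022977e+01, -3.84268856e+01,  5.02313869e-04,
        7.61753145e-04,  1.85044279e-06]), 'tool_pos': array([221.82468148, 584.32112399, 231.29400202]), 'orientation': array([1.80419545e-01, 9.83589745e-01, 1.55947977e-05, 9.95510204e-06]), 'wrist_force': array([-0.45197584,  0.09327409, -0.74745147]), 'wrist_torque': array([-0.0189997 , -0.01867375, -0.02244206]), 'grip_width': 85.53146290365488}
```

View pics/top0.png

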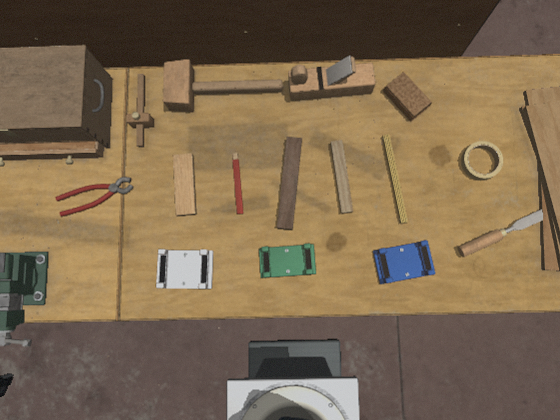

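View pics/side0.png

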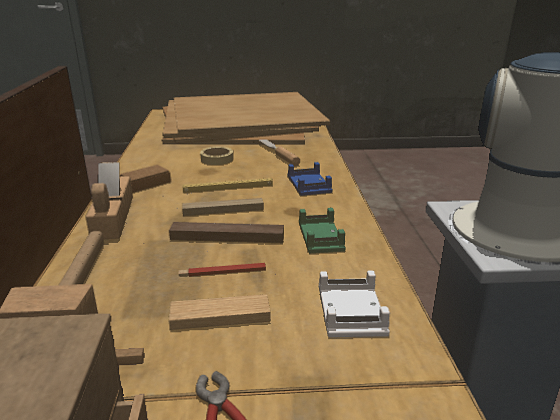

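The top view shows, left to right: broad offcut (185,184), pencil (238,184), dark batten (289,183), narrow offcut (341,177), rule (396,179). Below them are the white (184,269), green (287,260) and blue (404,261) cradles. These match the networks' results. Next I'll rectify the top view to measure angles.

```bash
cat > h.py <<'E'
import numpy as np, cv2
def rectify(s,z,x0=340,x1=780,y0=-340,y1=340,k=1):
    """1/k mm per px; row 0 = x1, col 0 = y1"""
    X,Y=np.meshgrid(np.arange(x1,x0,-1/k),np.arange(y1,y0,-1/k),indexing="ij")
    P=np.stack([X,Y,np.full_like(X,z)],-1)@s["R"].T+s["t"]
    u=P[...,:2]/P[...,2:]; u=u*(1+s["k1"]*(u**2).sum(-1,keepdims=True))
    K=s["mtx"]; m=(u*[K[0,0],K[1,1]]+[K[0,2],K[1,2]]).astype(np.float32)
    return cv2.remap(s["image"],m,None,cv2.INTER_CUBIC)
E
python3 - <<'E'
from bench import eyes
from h import *
s=eyes.snapshot("top")
for n,z,x,y,L,W in [("dark",24,633,-5,240,40),("narrow",20,648,-140,190,30),("broad",20,638,267,160,50)]:
    im=rectify(s,z,x-150,x+150,y-55,y+55,2)
    m=np.full(im.shape[:2],cv2.GC_PR_BGD,np.uint8); c=(m.shape[1]//2,m.shape[0]//2)
    cv2.rectangle(m,(c[0]-W-16,c[1]-L-16),(c[0]+W+16,c[1]+L+16),int(cv2.GC_PR_FGD),-1)
    m[:20]=0;m[-20:]=0;m[:,:10]=0;m[:,-10:]=0
    cv2.rectangle(m,(c[0]-8,c[1]-L+50),(c[0]+8,c[1]+L-50),1,-1)
    cv2.grabCut(im,m,None,np.zeros((1,65)),np.zeros((1,65)),6,cv2.GC_INIT_WITH_MASK)
    f=((m==1)|(m==3)).astype(np.uint8); f=cv2.morphologyEx(f,cv2.MORPH_OPEN,np.ones((9,9)))
    ct=max(cv2.findContours(f,0,1)[0],key=cv2.contourArea); r=cv2.minAreaRect(ct)
    b=cv2.boxPoints(r); print(n,"centre",x+150-r[0][1]/2,y+55-r[0][0]/2,"size",np.array(r[1])/2,"ang",r[2])
    cv2.imwrite(f"/tmp/{n}.png",cv2.polylines(im.copy(),[b.astype(int)],1,(255,0,0))[:,:,::-1])
cv2.imwrite("pics/tim.png",np.hstack([cv2.imread(f"/tmp/{n}.png") for n in ("broad","dark","narrow")]))
im=rectify(s,40,340,520,-350,-200,2),rectify(s,40,340,520,-70,80,2),rectify(s,40,340,520,190,340,2)
cv2.imwrite("pics/cr.png",np.hstack(im[::-1])[:,:,::-1])
E
```

```text
dark centre 632.7457427978516 -2.3229942321777344 size [ 48.68093491 244.91439819] ang 7.152669429779053
narrow centre 645.9748077392578 -135.50084686279297 size [194.2437439   40.12647247] ang 83.04293823242188
broad centre 635.9348297119141 264.0860824584961 size [164.88346863  56.19893265] ang 86.56636810302734
```

View pics/tim.png

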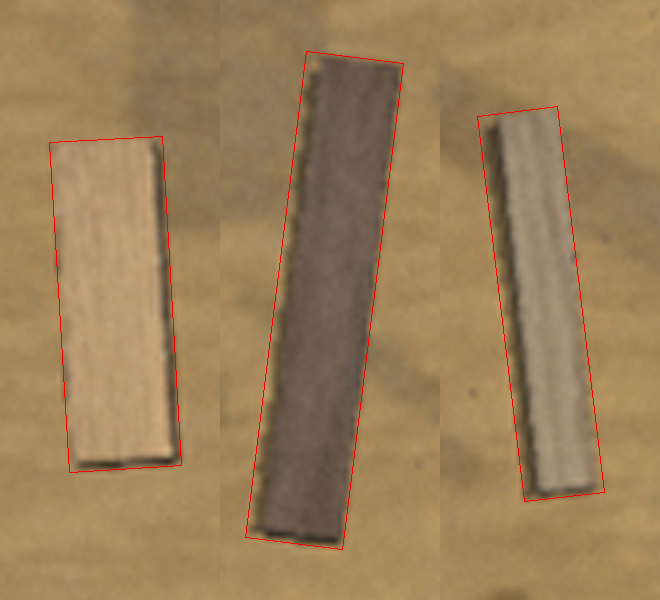

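View pics/cr.png

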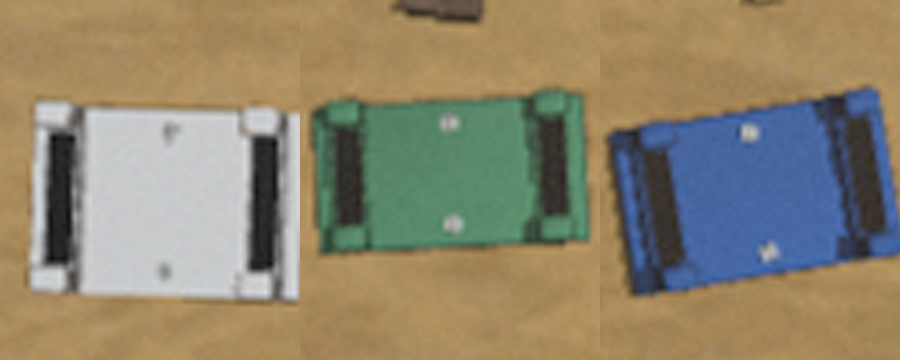

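Reading the rectified crops (2 px/mm), the sizes check out at 51x160, 238 long and 190 long, with horn spacing 104:

| Item | x (mm) | y (mm) | Angle |
|---|---|---|---|
| Dark batten | 634.5 | -5.5 | -7.3° |
| Narrow offcut | 648.5 | -139.5 | +5.9° |
| Broad offcut | 637 | 266.5 | +3.7° |
| Blue cradle | 426 | -285.5 | 99.1° |
| Green cradle | 435.5 | 5 | 92.5° |
| White cradle | 420 | 263 | 88° |

I'll start with the batten.

```bash
cat >> h.py <<'E'
from bench import arm, planner, eyes, workorder
def quat(phi):            # tool down, jaw axis at phi deg from world x
    a=np.radians(phi+90)/2; return [np.cos(a),np.sin(a),0,0]
def best(p,ang,ref=None):     # jaws across a thing whose length runs at ang
    j0=arm.observe()["joints"]; c=[]
    for f in (ang-90,ang+90):
        j=planner.solve_ik(p,quat(f))
        if j is not None: c.append((abs(np.asarray(j)-j0).max(),f))
    return quat(min(c)[1])
def say(n):
    o=arm.observe(); print(n,round(o["time"],1),o["tool_pos"].round(1),"w",round(o["grip_width"],1),"F",o["wrist_force"].round(1))
def pick(x,y,ang,zg=4):
    q=best([x,y,120],ang); arm.goto([x,y,120],q); arm.move_linear([x,y,zg],velocity=120); say("down")
    arm.gripper_to(15,squeeze=45); say("gripped"); arm.move_linear([x,y,130],velocity=150); say("up")
def place(x,y,ang,open_to,zg=4):
    q=best([x,y,130],ang); arm.goto([x,y,130],q); arm.move_linear([x,y,55],velocity=150)
    arm.move_linear([x,y,zg+22.5],velocity=40); say("set")
    arm.gripper_to(open_to); say("open"); arm.move_linear([x,y,130],velocity=150); say("clear")
def snap(c,f):
    s=eyes.snapshot(c); cv2.imwrite(f,s["image"][:,:,::-1]); return s
E
python3 - <<'E'
from h import *
pick(634.5,-5.5,-7.3)
snap("side","pics/side1.png")
E
```

```text
down 4.6 [635.   -5.5   4.7] w 85.6 F [ 0.3 -0.3  0.2]
gripped 5.1 [634.7  -5.5   4.5] w 39.0 F [-1.9  0.1  6.1]
up 6.1 [633.9  -5.5 129.1] w 39.0 F [-0.3  0.1 -1.3]
```

View pics/side1.png

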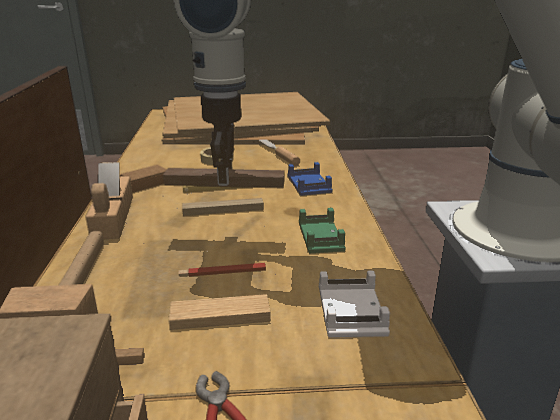

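The batten is held level, spanning columns 162–285 with the fingers at 223, so the grip is central. I'll place it and check.

```bash
python3 - <<'E'
from h import *
place(426,-285.2,99.1,75)
pick(648.5,-139.5,5.9)
s=eyes.snapshot("top")
cv2.imwrite("pics/blue.png",rectify(s,46,330,530,-430,-140,2)[:,:,::-1])
for t in ("dark_batten_mid","blue_cradle_seat"): print(t,[(d["centre"],d["score"]) for d in eyes.place_of("top",t)][:2])
E
```

```text
set 9.0 [ 425.7 -285.    26.5] w 38.9 F [-2.6  2.2  7.3]
open 9.4 [ 426.  -285.2   26.4] w 74.6 F [-0.4  0.3 -1.1]
clear 10.3 [ 425.7 -284.9  129.4] w 75.2 F [ 0.2 -0.4 -0.2]
down 12.5 [ 649.  -139.7    4.8] w 74.8 F [0.4 0.7 0.3]
gripped 13.0 [ 648.8 -139.6    4.6] w 28.8 F [-0.9 -0.   5.9]
up 13.9 [ 647.9 -139.3  129. ] w 29.0 F [-0.8  0.6 -0.8]
dark_batten_mid []
blue_cradle_seat []
```

View pics/blue.png

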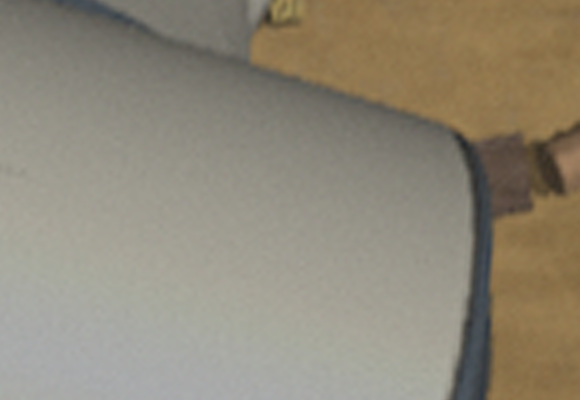

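The arm hides the blue cradle in this view. I'll carry on and check it later.

```bash
python3 - <<'E'
from h import *
place(435.5,4.8,92.5,75)
arm.gripper_to(85)
pick(637,266.5,3.7)
s=snap("top","pics/top2.png"); snap("side","pics/side2.png")
cv2.imwrite("pics/bg.png",np.hstack([rectify(s,42,350,510,-100,110,1.8),rectify(s,46,350,510,-420,-190,1.8)])[:,:,::-1])
for c in ("top","side"):
  for t in ("dark_batten_mid","narrow_offcut_mid"): print(c,t,[(d["centre"],d["score"]) for d in eyes.place_of(c,t)][:2])
E
```

```text
set 17.3 [435.2   4.8  26.5] w 28.9 F [-2.6  0.2 10.5]
open 17.8 [435.5   4.8  26.4] w 74.9 F [-0.2  1.   0.4]
clear 18.6 [435.1   4.8 129.4] w 74.8 F [-1.1 -0.6  0.1]
down 21.2 [637.5 266.7   4.8] w 85.0 F [-0.6 -0.3  0.8]
gripped 21.7 [637.3 266.6   4.7] w 48.9 F [-2.1  0.3  6.3]
up 22.7 [636.4 266.3 129. ] w 48.7 F [-0.4 -0.8 -0.7]
top dark_batten_mid [([424.6, -285.8, 31.6], 0.73)]
top narrow_offcut_mid [([430.9, 2.1, 31.6], 0.82)]
side dark_batten_mid [([425.4, -287.5, 34.6], 0.71)]
side narrow_offcut_mid [([437.4, 2.9, 32.9], 0.87)]
```

View pics/bg.png

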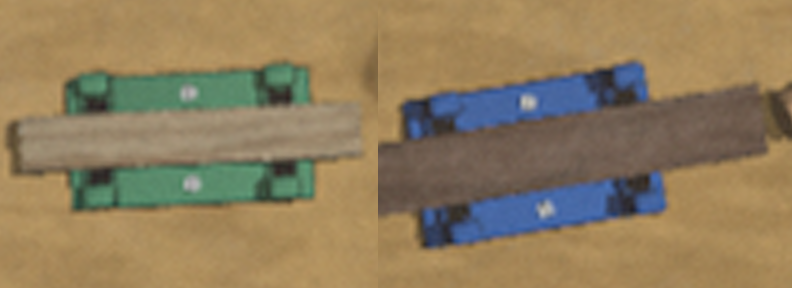

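View pics/side2.png

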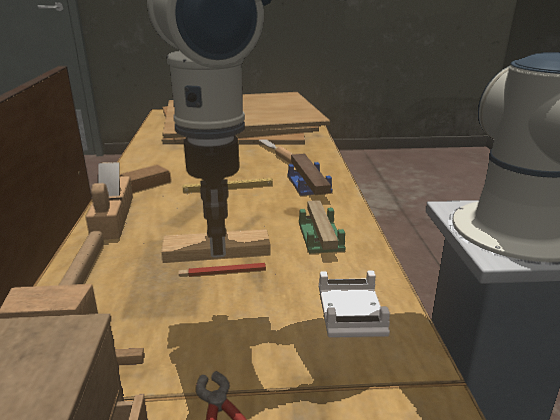

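The narrow offcut's ends sit at columns 19 and 360, centred between the horns at 94 and 284. The batten's right end is at y≈-404, as expected. The broad offcut is held level and central, spanning 163–270 with the fingers at 217. I'll place it, move clear and check everything.

```bash
python3 - <<'E'
from h import *
place(420.2,263.5,88,80)
arm.goto([560,400,300],quat(90)); say("parked")
s=snap("top","pics/top3.png"); 
cv2.imwrite("pics/all.png",rectify(s,43,340,780,-420,370,1)[:,:,::-1])
cv2.imwrite("pics/cr3.png",np.vstack([np.hstack([rectify(s,42,350,510,160,370,1.8),rectify(s,42,350,510,-100,110,1.8)]),
 np.hstack([rectify(s,46,350,510,-420,-170,1.8),np.zeros((288,306,3),np.uint8)])])[:,:,::-1] if 1 else 0)
i=snap("side","pics/side3.png")["image"][130:370,230:430]; cv2.imwrite("pics/s3.png",cv2.resize(i,None,fx=2.5,fy=2.5,interpolation=2)[:,:,::-1])
for c in ("top","side"):
  for t in ("dark_batten_mid","narrow_offcut_mid","broad_offcut_mid","blue_cradle_seat","green_cradle_seat","white_cradle_seat","folding_rule_mid","red_pencil_mid"): print(c,t,[(d["centre"],d["score"]) for d in eyes.place_of(c,t)][:1])
E
```

```text
set 25.7 [419.9 263.3  26.7] w 48.7 F [-3.3 -1.7 12.6]
open 26.1 [420.2 263.5  26.4] w 80.1 F [ 0.1 -0.1  0.2]
clear 27.0 [419.8 263.4 129.4] w 79.8 F [-0.5  0.  -0.9]
parked 28.5 [559.7 399.7 299. ] w 79.7 F [ 0.3 -0.2 -0.7]
top dark_batten_mid [([426.8, -285.5, 31.7], 0.93)]
top narrow_offcut_mid [([433.2, 2.5, 27.7], 0.82)]
top broad_offcut_mid [([422.5, 264.2, 32.5], 0.61)]
top blue_cradle_seat [([429.3, -283.2, 23.1], 0.87)]
top green_cradle_seat [([440.3, 2.5, 23.2], 0.6)]
top white_cradle_seat [([418.2, 262.7, 23.7], 0.75)]
top folding_rule_mid [([642.9, -274.3, 7.4], 0.72)]
top red_pencil_mid [([640.1, 132.6, 3.0], 0.8)]
side dark_batten_mid [([424.2, -285.0, 39.7], 0.95)]
side narrow_offcut_mid [([438.1, 4.9, 33.2], 0.98)]
side broad_offcut_mid []
side blue_cradle_seat [([427.6, -288.9, 20.6], 0.8)]
side green_cradle_seat []
side white_cradle_seat [([418.2, 266.5, 24.3], 0.85)]
side folding_rule_mid [([642.1, -279.3, 8.6], 0.84)]
side red_pencil_mid [([638.2, 131.4, 4.1], 0.74)]
```

```bash
ls pics
```

```text
all.png
bg.png
blue.png
cr.png
cr3.png
s3.png
side0.png
side1.png
side2.png
side3.png
tim.png
top0.png
top2.png
top3.png
```

View pics/cr3.png

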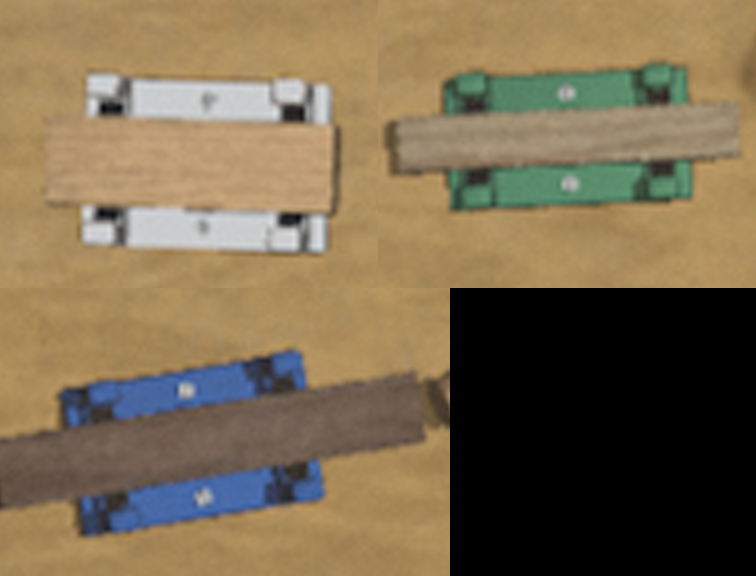

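View pics/s3.png

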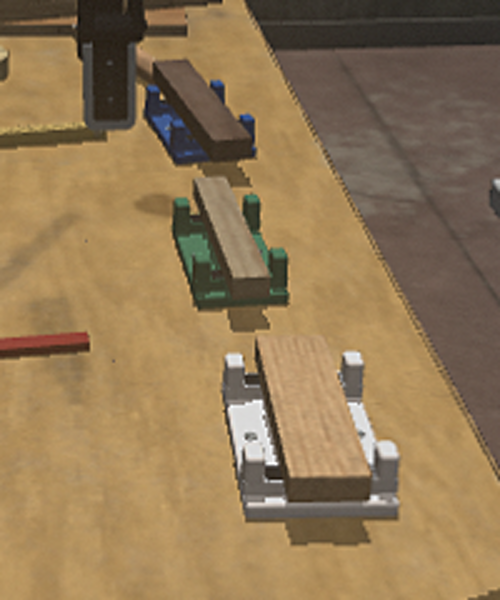

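All three lie level in their notches and the bystanders haven't moved. The white one looks about 3 mm off along its length, and my readings of the blue horns are rough. I'll check closer with the wrist camera, overlaying the nominal cradle model on the timber's pose.

```bash
cat > chk.py <<'E'
from h import *
from scipy.spatial.transform import Rotation as Ro
def look(x,y,ang,half,ztop,L,W,k=2,h=330):
    q=best([x,y,h],ang); arm.goto([x,y,h],q); arm.dwell(.4)
    o=arm.observe(); s=eyes.snapshot("wrist"); T=np.array(s["T_tool_cam"]); Rt=Ro.from_quat(o["orientation"]).as_matrix()
    R=(Rt@T[:3,:3]).T; t=-R@(Rt@T[:3,3]+o["tool_pos"])
    a=np.radians(ang); u=np.array([np.cos(a),np.sin(a)]); v=np.array([u[1],-u[0]])  # along, across
    def px(l,c,z):
        P=np.stack([x+l*u[0]+c*v[0],y+l*u[1]+c*v[1],z+0*l],-1)@R.T+t
        m=P[...,:2]/P[...,2:]; m=m*(1+s["k1"]*(m**2).sum(-1,keepdims=True)); K=s["mtx"]
        return (m*[K[0,0],K[1,1]]+[K[0,2],K[1,2]]).astype(np.float32)
    l,c=np.meshgrid(np.arange(-130,130,1/k),np.arange(-50,50,1/k))   # across down, along right
    im=cv2.remap(s["image"],px(l,c,40.),None,cv2.INTER_CUBIC)
    im2=cv2.remap(s["image"],px(l,c,float(ztop)),None,cv2.INTER_CUBIC)
    r=lambda i,a0,b0,a1,b1,col: cv2.rectangle(i,(int((a0+130)*k),int((b0+50)*k)),(int((a1+130)*k),int((b1+50)*k)),col,1)
    for sy in (-52,52):
        for lo,hi in ((-half,-half+13),(half-13,half)): r(im,sy-9,lo,sy+9,hi,(255,0,0))
    r(im2,-L/2,-W/2,L/2,W/2,(255,0,255))
    mid=im.copy(); i0=int((50-W/2-2)*k); i1=int((50+W/2+2)*k); mid[i0:i1]=im2[i0:i1]
    return mid
E
python3 - <<'E'
from chk import *
r=[look(420.2,263.5,88,48,42,160,50),look(435.5,4.8,92.5,38,42,190,30),look(426,-285.2,99.1,43,46,240,40)]
cv2.imwrite("pics/chk.png",np.vstack(r)[:,:,::-1]); say("t")
E
```

```text
t 34.3 [ 426.1 -284.9  330.1] w 80.2 F [ 0.1 -0.   0.9]
```

View pics/chk.png

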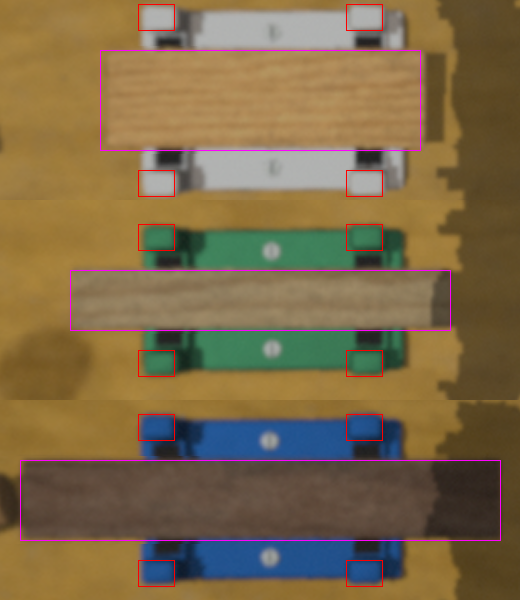

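The wrist views put all three timbers and all cradle horns within about 2 mm of the nominal overlays, both along and across, so nothing needs mending. I'm handing in.

```bash
python3 - <<'E'
from h import *
workorder.finish_job(); say("done")
E
```

```text
the job is handed in; nothing more can be done
the job is handed in; nothing more can be done
```

I laid the batten in the blue cradle, then the narrow offcut in the green, then the broad offcut in the white. I handed the job in after about 34 s on the robot's clock, with the arm clear at 330 mm.

**Final position:** the last wrist-camera check put each timber within about 2 mm of its cradle's middle, along and across. The side view showed all three lying level in both notches. Contact force while setting them down stayed below about 13 N.

**Bystanders:** after the last placing, the networks put the folding rule and the pencil within about 5 mm of their first readings. That is about the networks' own error.

**Checks that disagreed or failed:**
- In the coarser top view, the broad offcut looked about 3 mm off along its length and the narrow one about 3 mm off across. The closer wrist view did not show this, so I left them.
- In the last check, the side camera's network did not find the broad offcut or the green cradle, though both show in its picture.
- An early look at the blue cradle was blocked by the arm and was repeated later.

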